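Turn a signet ring to the scanner and wedge its clamp snug

TASK

First turn the post in the fixture, without taking it out, so that the marked side (the side the signet ring's bezel points to) squarely faces the scanner block. Then take the taper blade with the rectangular handle from the rack and slide it upright, tip down, between the two steel plates until it drags snugly (a push of 10 to 15 N), the sprung plate is pressed against the post and the post is clamped; do not drive it hard. Finish while still gripping the blade at that depth: do not let go, and leave the round-handled scraper in the rack.

Things in the scene. Friction and masses are not known exactly. Their poses are not given: they have to be found in the camera images.
- fixture: Dark wooden board fixed on the bench, 130 (x) x 250 (y) x 12 mm, origin on the bench; board spans y -180 to +70. On it, in order along +y: scanner block, steel back rest (top 72 mm above the bench, 0.8 mm behind the post), square collar 56 x 56 mm (top 37) round the post at x 0, y -30, sprung plate, fixed plate. x runs along the plates' width.
- scanner_window (a point): Centre of the round window of the black scanner block (50 x 34 mm, top 105 mm above the bench), 88 mm above the bench, at x 0, y -125 in the fixture; it looks along the fixture's +y at the post 95 mm away. Axes as the fixture's.
- clamp_plate: Sprung steel plate, 60 mm wide (x); origin on its gap face, mid-width, at its lower edge, 12.5 mm above the bench; the gap is on its +y side. Face plain to 52 mm up, then a flared lead-in lip to 61 mm. Slides to the post (-y) against a spring of 0.8 N/mm; after 1.5 mm its brass pad meets the post, about 1 mm more and the post is clamped on the back rest; pushing the blade then takes 10 to 18 N.
- fixed_plate: Fixed steel plate opposite, of the same width, height and lip; origin on its gap face likewise (mid-width, lower edge, 12.5 mm above the bench), axes as the fixture's, the gap on its -y side. The gap between the plates is 4.5 to 6 mm at rest (the difference of the two origins along y).
- post_center (a point): Centre of the loose upright aluminium post, 36 mm diameter, 103 mm tall (12 to 115 mm above the bench). Its foot stands 25 mm deep in the collar with 1 mm play; a signet ring on top reaches 126 mm. Grip it 80 to 112 mm above the bench, over the plates; it turns freely. x points to the marked side (bezel, scribed dark line), z up. About 0.3 kg.
- post_mark (a point): Point on the post's marked side, at its surface 18 mm from the axis, at the height of post_center (63.5 mm above the bench).
- blade_grip (a point): Centre of the taper blade's rectangular wooden handle, 30 (x) x 16 (y) x 48 (z) mm, z up. The steel blade below is 24 mm wide (x), 62 mm long, thickness (y) 2.5 mm at the tip growing evenly to 10.8 mm at the handle, alike on both faces. 0.12 kg. It hangs by the handle in a slot of the wooden rack (74 x 130 x 66 mm high, slots 60 mm apart), this point 90 mm above the bench; lift 65 mm to clear.
- blade_tip (a point): Middle of the blade's tip edge, 86 mm below blade_grip; axes as blade_grip's.
- scraper_center (a point): The scraper in the rack's other slot: round turned handle, 22 mm diameter, with a brass disc, top 126 mm above the bench; this point is on its axis 66 mm above the bench. To be left there.
There are look-alikes about, which are no part of the job. Leave any turquoise look-alike of the part that bears post_center alone. What is shaped like the part that bears blade_grip but pink is not meant.

How it is judged:
On the way, in this order (a step that is already met when the one before it is completed fails the run):
1. the post's marked side faces the scanner block, the post in its collar (x of post_mark in the frame of fixture between -0.0045 and 0.0045 m and y of post_mark in the frame of fixture below -0.04 m and height (world z) of post_center below 0.07 m), for 0.2 s.
2. the blade's tip is between the plates (z of blade_tip in the frame of clamp_plate below 0.045 m and y of blade_tip in the frame of clamp_plate above -0.003 m and y of blade_tip in the frame of fixed_plate below 0.003 m and x of blade_tip in the frame of clamp_plate between -0.03 and 0.03 m), for 0.05 s.
At the end, for the whole second after the job is handed in: Mark within 5.5 mm of the scanner's centre line, post in its collar; blade upright (0.15 rad), tip 20 mm or more below the lips and off the board, pressing the sprung plate (1.5 N) and the fixed plate (1 N); sprung plate presses the post (0.5 N); fingers grip the still blade (x of post_mark in the frame of fixture between -0.0055 and 0.0055 m and y of post_mark in the frame of fixture below -0.04 m and height (world z) of post_center below 0.07 m and z of blade_tip in the frame of clamp_plate between 0.002 and 0.032 m and x of blade_tip in the frame of clamp_plate between -0.025 and 0.025 m and angle between blade_tip's own z axis and vertical below 0.15 rad and contact force between blade and clamp_plate above 1.5 N and contact force between blade and fixed_plate above 1 N and contact force between clamp_plate and post above 0.5 N and contact force between the fingers and blade above 2 N and linear speed of blade below 0.01 m/s); the arm keeps its last pose, push and grip.
It fails at once if the blade is driven in hard (over 60 N on a plate) (contact force between blade and clamp_plate above 60 N or contact force between blade and fixed_plate above 60 N).
It fails at once if the post is lifted out of its collar (height (world z) of post_center above 0.085 m).
It fails at once if the scraper is moved from its slot (distance of scraper_center from where it was at the start of the episode above 0.02 m).
It also fails if it takes over 64 s, if anything falls off the work surface, if the arm or the gripper's body presses on something with over 40 N, if the wrist force passes 120 N, or if a joint passes its speed limit or range.

ROBOT

A 7-joint arm with a two-finger parallel gripper is mounted at the origin on the work surface. World frame = base frame: x ahead of the robot, y to its left, z up, the work surface at z = 0. Lengths are in m, angles in rad, forces in N, time in s.
With the tool pointing down it reaches from about 0.4 to 0.9 m from the base axis. Payload 5.5 kg.
Tool frame: the origin (TCP) lies midway between the tips of the shut fingers; the grasp point (between the pads) lies 19 mm behind it; z points along the fingers, y is the line along which they close (so a half turn about z gives the same grasp; the last joint's range is limited). The gripper opens to 92 mm and grips with 3 to 60 N. Pads are 19 mm wide; open, the fingers measure 130 mm over their backs; the gripper's body (75 mm by 190 mm) begins 47 mm behind the grasp point.
Start: joints at [-0.965, 0.501, -0.427, 1.55, 0.221, 1.138, -0.21], TCP at [0.218, 0.612, 0.204] pointing down, gripper open.
Joint ranges: [-2.88, 2.88], [-0.31, 2.03], [-1.54, 1.56], [0.2, 2.42], [-1.41, 4.55], [0.19, 2.02], [-2.57, 2.57]. Speed limits (rad/s): [2.57, 2.57, 3.14, 3.14, 3.14, 3.14, 3.14].

INTERFACE

Orientations are given as a unit quaternion [w, x, y, z].
In Python, from cell import get_state, read_camera, calibration, job_done, trace, spot_point gives the robot as it stands.
- The arm moves only by the shell command python3 -m handwheel 'ROWS' [FORCE]. ROWS is JSON, a list that holds one entry, the list of rows, each a list of 7 numbers: the opening, from 0 (shut) to 1 (fully open), then the shift along the tool's x, y, z in cm, then the turn, a rotation vector about the tool's x, y, z in degrees. In form: [[[claw, tx, ty, tz, wx, wy, wz], ...]]. A call has 1 to 5 rows; each row is the pose to reach, as a shift and turn from the pose commanded when the call began, along the tool's axes at that moment; what a row does not reach only later rows make up. A row lasts 1/10 s, in which the tool goes at most 50 mm and 8.59 degrees, less where a joint would pass 70% of its speed; a pose out of reach is approached as far as the arm can. A call with a gripper value outside its range is refused whole. The fingers move at their own pace and stop on an object; FORCE is the grip in N (left out, the last holds). Time passes only in rows, so rows that repeat a pose let the fingers close. It gives the time, the measured TCP pose, the force, the opening and the grip force at its end, in the units of the state.
- get_state(): the state, without advancing time (a new reading comes with each control period).
- read_camera(name): name is "side" or "top" or "wrist"; returns (picture, depth): 480x640x3 uint8, blue, green, red; 480x640 float32, m along the optical axis (not along the pixel's ray), 0 where there is no reading.
- calibration(name): a dict with "intrinsics" (3x3 intrinsics, pixels), "R" (3x3) and "t" (3): a world point X has camera coordinates R X + t; the wrist camera has in their place "T_tool_cam" (4x4, takes a point from camera to tool coordinates, whose origin is the TCP and whose axes are the flange's). Camera axes: x right, y down, z forward; pixel columns grow to the right and rows downward; lengths in m; the calibration is good to about 2 mm. A picture is of the moment at which its call begins: read the wrist's pose just before it. calibration takes no time and is no camera call.
- job_done(): hands the job in; it is judged then, once.
Trained networks look in the newest picture that a camera, given by its name, has taken for a name from the list of things; names that differ only in an ending like _2 or _b are one class to them, and where a whole thing is asked for, a point or a joint stands for the part that bears it (a point fixed in the world has none). Each returns a list of dicts, best first, with "conf" (0 to 1); they miss things now and then, are a little off and sometimes report something else, mostly with a low value. They report only what shows in the picture. A call takes as long as a camera call. They do not tell look-alikes from the thing itself.
- trace(camera, thing): "mask" (480x640 bool, what is visible of it).
- spot_point(camera, thing): "point" ([x, y, z] in m, in the coordinates of the camera as it stood for that picture, good to about 4 mm: a listed point, or the origin of a listed thing).
The state is a dict: "clock": time; "joints": joint angles; "joint_vel": joint speeds; "joint_torque": joint torques, N m; "ee_pos": TCP position; "tcp_rot": TCP orientation; "contact_force": force on the tool from outside, world axes, zero at the start; "torque": the same for the moment, N m; "width": finger opening in m; "finger_force": force on a finger pad.
Only numpy, scipy, OpenCV 4.12 (cv2) and the standard library are available. Lean on these libraries where they do the work, as an engineer would, in place of code of your own. Each camera call takes 0.05 s, during which the arm holds its last target. There are 200 camera calls.

## Working session

There is one attempt and no reset: what is moved stays moved. The work goes in short steps, Python scripts to look and compute and a shell command to move; the robot and the scene stay as the last step left them, time stands still between calls to the robot, and variables do not carry over. Pictures are saved under pics/ and viewed, at most 10 in all, crops included, and the job is handed in when it is done.

```bash
ls; mkdir -p pics
cat > h.py <<'E'
import numpy as np, cv2
from cell import *
from scipy.spatial.transform import Rotation as Ro
def Rq(q): return Ro.from_quat([q[1],q[2],q[3],q[0]]).as_matrix()
def cam(name):
    """snapshot: picture, depth, K, Rwc, twc (cam->world)"""
    s=get_state(); im,d=read_camera(name); c=calibration(name); K=np.array(c["intrinsics"])
    if name=="wrist":
        T=np.array(c["T_tool_cam"]); Rt=Rq(s["tcp_rot"]); R=Rt@T[:3,:3]; t=Rt@T[:3,3]+np.array(s["ee_pos"])
    else:
        R=np.array(c["R"]).T; t=-R@np.array(c["t"])
    return im,d,K,R,t
def cloud(d,K,R,t):
    v,u=np.mgrid[0:480,0:640]
    P=np.stack([(u-K[0,2])/K[0,0]*d,(v-K[1,2])/K[1,1]*d,d],-1)
    return P@R.T+t
def px(X,K,R,t):
    p=(np.array(X)-t)@R; return (K@p/p[2])[:2]
E
cat > a.py <<'E'
from h import *
for n in("top","side"):
    im,d,K,R,t=cam(n); cv2.imwrite(f"pics/{n}0.png",im); np.savez(f"{n}0.npz",im=im,d=d,K=K,R=R,t=t)
    for th in("fixture","scanner_window","clamp_plate","fixed_plate","post_center","post_mark","blade_grip","scraper_center"):
        for r in spot_point(n,th)[:4]:
            w=R@np.array(r["point"])+t; print(n,th,round(r["conf"],2),w.round(3),px(w,K,R,t).round())
print(get_state())
E
python3 a.py
```

```text
pics
top fixture 0.72 [ 0.498 -0.093 -0.001] [386. 255.]
top scanner_window 0.78 [ 0.536 -0.218  0.09 ] [443. 237.]
top clamp_plate 0.48 [ 0.497 -0.081  0.013] [382. 256.]
top fixed_plate 0.61 [ 0.494 -0.085  0.012] [383. 257.]
top fixed_plate 0.48 [ 0.535 -0.218  0.09 ] [443. 238.]
top post_center 0.71 [ 0.669 -0.07   0.055] [377. 185.]
top post_center 0.67 [ 0.504 -0.124  0.064] [402. 252.]
top post_mark 0.59 [ 0.525 -0.127  0.063] [403. 243.]
top blade_grip 0.58 [0.52  0.391 0.01 ] [195. 250.]
top blade_grip 0.49 [0.589 0.256 0.099] [242. 218.]
side fixture 0.72 [ 0.498 -0.097 -0.002] [367. 202.]
side scanner_window 0.95 [ 0.536 -0.218  0.088] [354. 136.]
side clamp_plate 0.61 [ 0.536 -0.216  0.089] [354. 136.]
side clamp_plate 0.47 [ 0.5   -0.088  0.018] [367. 198.]
side fixed_plate 0.69 [ 0.492 -0.083  0.012] [370. 202.]
side post_center 0.97 [ 0.503 -0.124  0.068] [367. 171.]
side post_center 0.64 [ 0.67  -0.068  0.053] [289. 189.]
side post_mark 0.94 [ 0.522 -0.129  0.064] [358. 170.]
side post_mark 0.76 [ 0.682 -0.053  0.052] [282. 194.]
side blade_grip 0.86 [0.523 0.393 0.002] [342. 421.]
side blade_grip 0.62 [0.592 0.258 0.09 ] [306. 315.]
side scraper_center 0.7 [0.567 0.199 0.068] [325. 293.]
{'clock': 0.9, 'joints': array([-0.96477546,  0.50090073, -0.42699406,  1.55039214,  0.22079924,
        1.1382897 , -0.21031564]), 'joint_vel': array([-0.0009977 ,  0.00144656,  0.0009702 ,  0.00205948, -0.00090046,
        0.00211967, -0.00280542]), 'joint_torque': array([-2.96069093e-04, -5.66433120e+01, -5.81082791e+00, -2.79510927e+01,
       -6.66165585e-02,  2.06104014e-02,  9.63291654e-06]), 'ee_pos': array([0.2184638 , 0.61219661, 0.20363095]), 'tcp_rot': array([-1.54381958e-05,  1.70569174e-01,  9.85345704e-01,  1.90783610e-05]), 'contact_force': array([-0.56887693,  0.37622658,  0.24653245]), 'torque': array([-0.03804969, -0.00935383, -0.02218208]), 'finger_force': 0.0, 'width': 0.09199897309642334}
```

```bash
cat > b.py <<'E'
from h import *
z=np.load("top0.npz"); y=np.load("side0.npz")
a=cv2.resize(z["im"][150:320,150:480],None,fx=2.4,fy=1.75)
cv2.imwrite("pics/m1.png",cv2.resize(z["im"][140:320,160:480],(800,450)))
cv2.imwrite("pics/m2.png",cv2.resize(y["im"][90:450,200:520],(533,600)))
E
python3 b.py
```

```text
(no output)
```

View pics/m1.png

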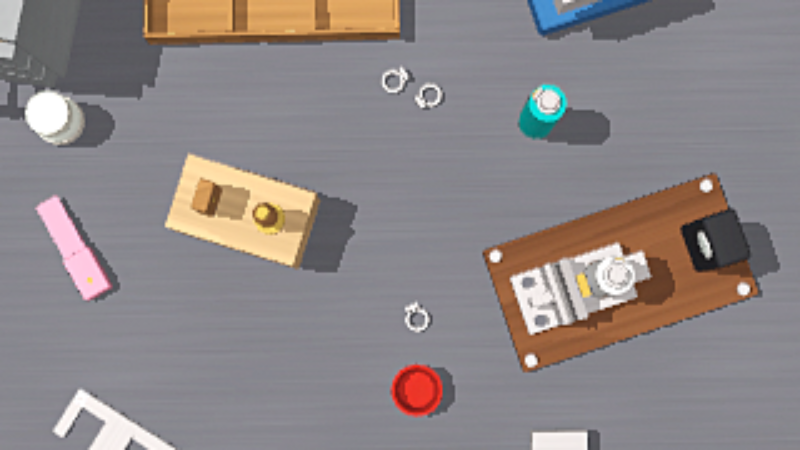

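View pics/m2.png

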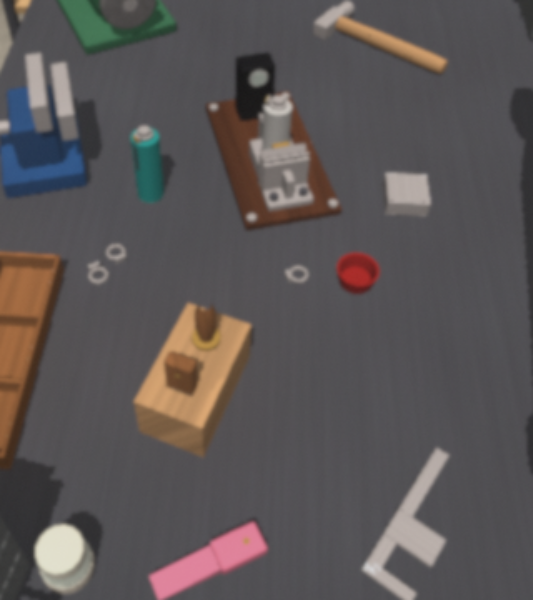

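Candidates: the upright brown rectangular handle in the rack at top pixel (242,218) is the one I want. The pink blade lying at (190,239) and the round scraper in the rack at (267,226) are not. For the post, (407,249) on the board is right and the turquoise one at (377,185) is not. Next I get the yaws and the first move.

```bash
cat >> h.py <<'E'
def rows(pos,az,tilt=True):
    """print shift (cm) and turn (deg) in tool axes to reach TCP pos, tool down, tool y at azimuth az deg (mod 180)"""
    s=get_state(); Rt=Rq(s["tcp_rot"]); p=np.array(s["ee_pos"]); best=None
    for a in (az,az+180):
        a=np.radians(a); y=np.array([np.cos(a),np.sin(a),0]); z=np.array([0,0,-1.]); T=np.stack([np.cross(y,z),y,z],1)
        r=Ro.from_matrix(Rt.T@T).as_rotvec(degrees=True)
        if best is None or np.linalg.norm(r)<np.linalg.norm(best): best=r
    print("tcp",p.round(4),"shift cm",(Rt.T@(np.array(pos)-p)*100).round(2),"turn",best.round(1),"j",np.array(s["joints"]).round(2),"F",np.array(s["contact_force"]).round(1),"t",round(s["clock"],2))
E
cat > c.py <<'E'
from h import *
z=np.load("top0.npz"); im,d,K,R,t=[z[k] for k in("im","d","K","R","t")]; W=cloud(d,K,R,t)
h=W[...,2]; ok=d>0
def rect(m):
    c=max(cv2.findContours(m.astype(np.uint8),0,2)[0],key=cv2.contourArea).reshape(-1,2); P=W[c[:,1],c[:,0],:2]
    return cv2.minAreaRect((P*1000).astype(np.float32))
X,Y=W[...,0],W[...,1]
box=lambda a,b,c,e:(X>a)&(X<b)&(Y>c)&(Y<e)&ok
print("board",rect(box(.38,.65,-.3,.02)&(h>.007)))
print("rack",rect(box(.45,.7,.13,.35)&(h>.045)&(h<.075)))
for n,b in(("handle",box(.55,.63,.225,.30)&(h>.1)),("scr",box(.53,.6,.16,.225)&(h>.1)),("post",box(.46,.54,-.16,-.1)&(h>.108))):
    print(n,W[b].mean(0).round(4),b.sum(),W[b][:,2].max())
rows([.46,-.10,.27],18.8)
E
python3 c.py
```

```text
board ((514.3721313476562, -147.8165283203125), (129.7718048095703, 249.9851531982422), 17.325716018676758)
rack ((578.9118041992188, 228.06655883789062), (130.92333984375, 74.07148742675781), 71.75495147705078)
handle [0.5873 0.2552 0.1132] 96 0.11922237410187142
scr [0.5677 0.1972 0.1182] 56 0.12859470015302876
post [ 0.5064 -0.1232  0.1187] 196 0.13151012810759366
tcp [0.2185 0.6122 0.2036] shift cm [-46.69 -58.96  -6.64] turn [ 0.  -0.  51.6] j [-0.96  0.5  -0.43  1.55  0.22  1.14 -0.21] F [-0.6  0.4  0.2] t 0.9
```

```bash
for i in 1 ; do python3 -m handwheel '[[[1,0,0,-6.6,0,0,0],[1,-15.5,-19.6,-6.6,0,0,0],[1,-15.5,-19.6,-6.6,0,0,0],[1,-15.5,-19.6,-6.6,0,0,0],[1,-15.5,-19.6,-6.6,0,0,0]]]'
python3 -m handwheel '[[[1,-15.5,-19.6,0,0,0,0],[1,-15.5,-19.6,0,0,0,0],[1,-15.5,-19.6,0,0,0,0],[1,-15.5,-19.6,0,0,0,0],[1,-15.5,-19.6,0,0,0,0]]]'
python3 -m handwheel '[[[1,-15.5,-19.6,0,0,0,0],[1,-15.5,-19.6,0,0,0,0],[1,-15.5,-19.6,0,0,0,0],[1,-15.5,-19.6,0,0,0,0],[1,-15.5,-19.6,0,0,0,0]]]'; done
python3 -c "
from h import *
rows([.46,-.10,.27],17.3); print(calibration('wrist'))"
```

```text
clock: 1.4
ee_pos: [0.2828, 0.4213, 0.2666]
tcp_rot: [0.0, 0.17, 0.985, 0.0]
contact_force: [0.7, -0.5, 0.4]
width: 0.092
finger_force: 0.0
clock: 1.9
ee_pos: [0.3629, 0.1845, 0.2669]
tcp_rot: [0.001, 0.17, 0.985, 0.0]
contact_force: [0.9, -0.3, -0.0]
width: 0.092
finger_force: 0.0
clock: 2.4
ee_pos: [0.4431, -0.0522, 0.2669]
tcp_rot: [0.001, 0.17, 0.985, 0.0]
contact_force: [0.9, 0.4, 0.0]
width: 0.0915
finger_force: 0.0
tcp [ 0.4431 -0.0522  0.2669] shift cm [-3.2  -3.93 -0.31] turn [ 0.1  0.1 53.1] j [-0.07  0.03  0.13  1.97 -0.    1.13  1.29] F [0.9 0.4 0. ] t 2.4
{'intrinsics': array([[335.28584504,   0.        , 315.62782493],
       [  0.        , 335.28584504, 238.81886678],
       [  0.        ,   0.        ,   1.        ]]), 'T_tool_cam': array([[-1.45518027e-05, -9.52535790e-01, -3.04426622e-01,
         8.30065975e-02],
       [ 9.99999906e-01,  1.18201910e-04, -4.17648596e-04,
         9.95444984e-05],
       [ 4.33809044e-04, -3.04426600e-01,  9.52535699e-01,
        -1.82608072e-01],
       [ 0.00000000e+00,  0.00000000e+00,  0.00000000e+00,
         1.00000000e+00]])}
```

```bash
python3 -m handwheel '[[[1,-4.0,-3.5,0,0,0,53],[1,-4.0,-3.5,0,0,0,53],[1,-4.0,-3.5,0,0,0,53],[1,-4.0,-3.5,0,0,0,53],[1,-4.0,-3.5,0,0,0,53]]]' >/dev/null
python3 -c "
from h import *
rows([.507,-.124,.19],17.3)"
```

```text
tcp [ 0.4686 -0.0967  0.2664] shift cm [-4.17  2.18  7.64] turn [ 0.  -0.   9.7] j [-0.05  0.1   0.21  1.91 -0.02  1.14  0.64] F [-1.2  0.6  0.2] t 2.9
```

```bash
python3 -m handwheel '[[[1,-4.2,2.2,7.6,0,0,9.7],[1,-4.2,2.2,7.6,0,0,9.7],[1,-4.2,2.2,7.6,0,0,9.7],[1,-4.2,2.2,7.6,0,0,9.7]]]' >/dev/null
cat > d.py <<'E'
from h import *
import sys
im,d,K,R,t=cam("wrist"); np.savez(sys.argv[1]+".npz",im=im,d=d,K=K,R=R,t=t)
for th in sys.argv[2:]:
    for r in spot_point("wrist",th)[:3]:
        w=R@np.array(r["point"])+t; print(th,round(r["conf"],2),w.round(4),px(w,K,R,t).round())
u,v=np.clip(px([.507,-.124,.115],K,R,t).astype(int),120,500)
cv2.imwrite(f"pics/{sys.argv[1]}.png",im)
print(u,v)
rows([.507,-.124,.081],17.3)
E
python3 d.py w1 post_center post_mark clamp_plate fixed_plate scanner_window fixture
```

```text
post_center 0.74 [ 0.6734 -0.064   0.0543] [498. 215.]
post_center 0.69 [ 0.5116 -0.1245  0.0649] [321. 226.]
post_mark 0.72 [ 0.5213 -0.1314  0.0665] [328. 236.]
post_mark 0.62 [ 0.6792 -0.049   0.0529] [510. 202.]
clamp_plate 0.94 [ 0.496  -0.0892  0.0141] [316. 178.]
fixed_plate 0.7 [ 0.4963 -0.0807  0.0163] [319. 171.]
scanner_window 0.82 [ 0.5308 -0.2155  0.0864] [311. 323.]
fixture 0.83 [ 0.4996 -0.0961 -0.001 ] [318. 183.]
316 240
tcp [ 0.5079 -0.1236  0.1917] shift cm [-1.000e-02 -1.300e-01  1.107e+01] turn [0.1 0.  0.4] j [-0.02  0.26  0.24  1.9  -0.07  0.99  0.56] F [1.3 0.4 0.6] t 3.65
```

View pics/w1.png

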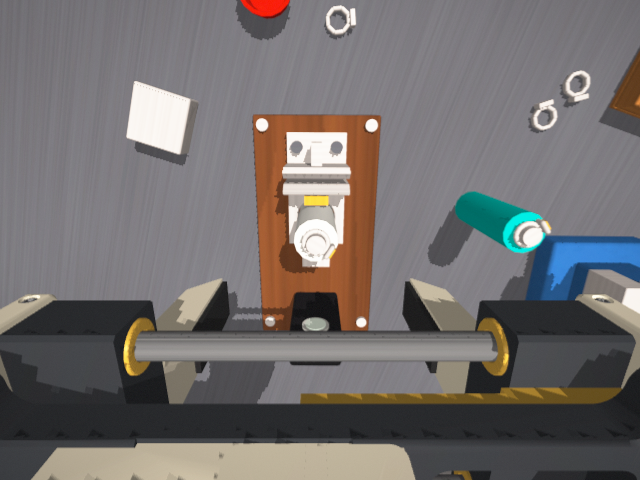

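The fixture is aligned with the picture: post top at (316,240), bezel pointing lower right near (331,251), turquoise post off at (520,230). I'll crop in on the ring.

```bash
python3 -c "
import numpy as np,cv2
z=np.load('w1.npz');cv2.imwrite('pics/c1.png',cv2.resize(z['im'][205:275,280:360],None,fx=8,fy=8,interpolation=cv2.INTER_CUBIC))"
```

```text
(no output)
```

View pics/c1.png

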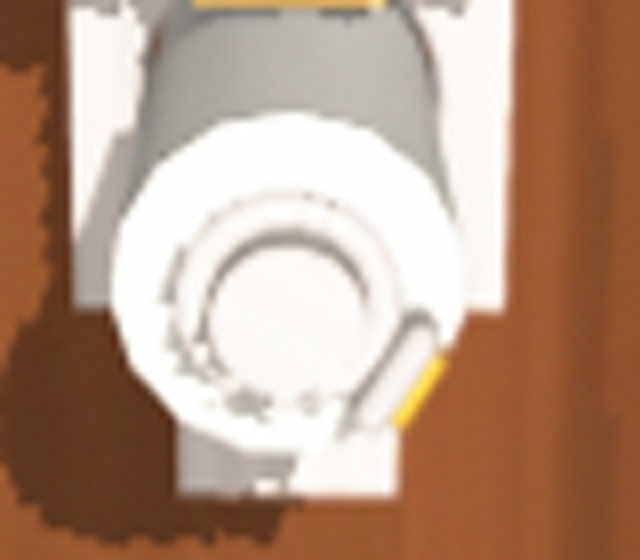

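```bash
python3 -m handwheel '[[[1,0,0,4,0,0,0],[1,0,-0.1,8,0,0,0],[1,0,-0.1,10.9,0,0,0],[1,0,-0.1,10.9,0,0,0]]]' 
python3 -m handwheel '[[[0.3,0,0,0,0,0,0],[0.3,0,0,0,0,0,0],[0.3,0,0,0,0,0,0],[0.3,0,0,0,0,0,0],[0.3,0,0,0,0,0,0]]]' 15
python3 -m handwheel '[[[0.3,0,0,0,0,0,0],[0.3,0,0,0,0,0,0],[0.3,0,0,0,0,0,0]]]' 15
```

```text
clock: 4.05
ee_pos: [0.5031, -0.1232, 0.0784]
tcp_rot: [-0.003, 0.59, 0.808, -0.002]
contact_force: [-0.0, 0.4, 1.2]
width: 0.0918
finger_force: 0.0
clock: 4.55
ee_pos: [0.5071, -0.1242, 0.0823]
tcp_rot: [0.001, 0.59, 0.807, 0.0]
contact_force: [-0.0, 0.3, 0.2]
width: 0.0565
finger_force: 0.0
clock: 4.85
ee_pos: [0.5064, -0.1241, 0.0814]
tcp_rot: [-0.0, 0.59, 0.807, -0.0]
contact_force: [0.0, 0.5, 0.6]
width: 0.0353
finger_force: 15.0
```

Gripped (36 mm wide). Now the turn of 57.5°.

```bash
python3 -m handwheel '[[[0.3,0,0,0,0,0,6],[0.3,0,0,0,0,0,12],[0.3,0,0,0,0,0,18],[0.3,0,0,0,0,0,24],[0.3,0,0,0,0,0,30]]]' 
python3 -m handwheel '[[[0.3,0,0,0,0,0,6],[0.3,0,0,0,0,0,12],[0.3,0,0,0,0,0,18],[0.3,0,0,0,0,0,24],[0.3,0,0,0,0,0,27.5]]]'
python3 -m handwheel '[[[0.3,0,0,0,0,0,0],[0.3,0,0,0,0,0,0],[0.3,0,0,0,0,0,0]]]'
python3 d.py w2 post_mark post_center
python3 -c "
import numpy as np,cv2
z=np.load('w2.npz');cv2.imwrite('pics/c2.png',cv2.resize(z['im'][160:360,190:440],None,fx=3,fy=3,interpolation=cv2.INTER_CUBIC))"
```

```text
clock: 5.35
ee_pos: [0.5066, -0.1241, 0.0814]
tcp_rot: [0.0, 0.78, 0.626, 0.0]
contact_force: [-0.7, -0.2, 0.6]
width: 0.0358
finger_force: 15.0
clock: 5.85
ee_pos: [0.5066, -0.1241, 0.0814]
tcp_rot: [0.0, 0.906, 0.422, 0.0]
contact_force: [0.1, -0.8, 1.1]
width: 0.0352
finger_force: 15.0
clock: 6.15
ee_pos: [0.5066, -0.1241, 0.0814]
tcp_rot: [0.0, 0.905, 0.425, 0.0]
contact_force: [0.9, 1.4, 0.9]
width: 0.0353
finger_force: 15.0
post_mark 0.62 [ 0.5125 -0.14    0.0666] [339. 280.]
post_center 0.93 [ 0.6729 -0.0663  0.0515] [484.  -0.]
316 305
tcp [ 0.5065 -0.1241  0.0814] shift cm [0.04 0.03 0.04] turn [  0.   -0.  -57.1] j [-0.18  0.44  0.45  2.   -0.27  0.77 -0.26] F [-0.3  0.3  1.3] t 6.3
```

View pics/c2.png

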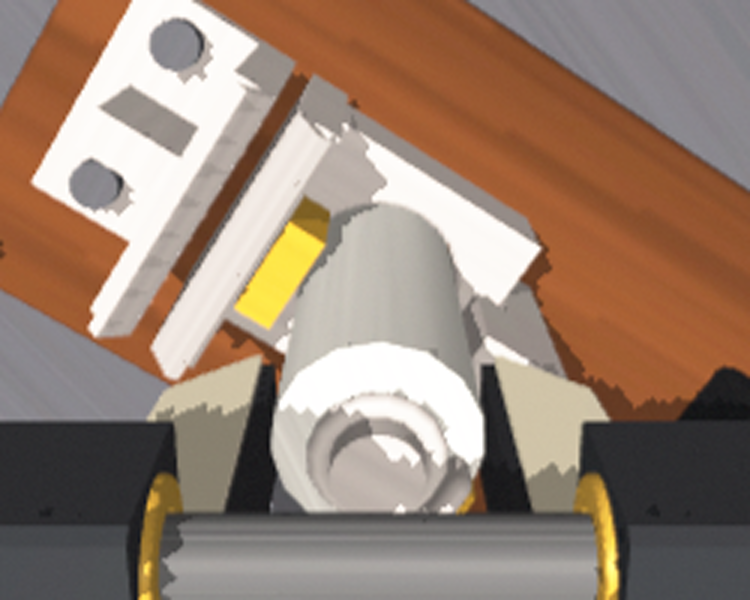

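The post turned with the grip: bezel at lower right (465,495 in the crop), in line with the scanner. I'll release, rise and check from above.

```bash
python3 -m handwheel '[[[1,0,0,0,0,0,0],[1,0,0,0,0,0,0],[1,0,0,0,0,0,0],[1,0,0,0,0,0,0],[1,0,0,-2,0,0,0]]]' 
python3 -m handwheel '[[[1,0,0,-4,0,0,0],[1,0,0,-9,0,0,-8],[1,0,0,-9,0,0,-16],[1,0,0,-9,0,0,-24],[1,0,0,-9,0,0,-32]]]'
python3 -m handwheel '[[[1,0,0,0,0,0,-25],[1,0,0,0,0,0,-25],[1,0,0,0,0,0,-25],[1,0,0,0,0,0,-25],[1,0,0,0,0,0,-25]]]'
python3 d.py w3 post_mark post_center clamp_plate fixed_plate
python3 -c "
import numpy as np,cv2
z=np.load('w3.npz');cv2.imwrite('pics/c3.png',cv2.resize(z['im'][150:280,265:365],None,fx=4.6,fy=4.6,interpolation=cv2.INTER_CUBIC))"
```

```text
clock: 6.8
ee_pos: [0.5042, -0.1236, 0.0995]
tcp_rot: [-0.001, 0.906, 0.424, -0.002]
contact_force: [0.4, -0.4, 0.6]
width: 0.0708
finger_force: 0.0
clock: 7.3
ee_pos: [0.5066, -0.124, 0.192]
tcp_rot: [0.0, 0.752, 0.66, 0.0]
contact_force: [0.8, 0.6, -0.5]
width: 0.0915
finger_force: 0.0
clock: 7.8
ee_pos: [0.5063, -0.1243, 0.1913]
tcp_rot: [-0.0, 0.595, 0.804, 0.0]
contact_force: [-0.0, 0.1, 0.0]
width: 0.0918
finger_force: 0.0
post_mark 0.94 [ 0.6813 -0.0516  0.0526] [510. 201.]
post_center 0.65 [ 0.5109 -0.126   0.0639] [320. 226.]
clamp_plate 0.7 [ 0.495  -0.0882  0.0145] [315. 176.]
fixed_plate 0.57 [ 0.4946 -0.0796  0.0164] [317. 168.]
316 238
tcp [ 0.5064 -0.1241  0.1913] shift cm [-1.000e-02  6.000e-02  1.103e+01] turn [-0.  -0.  -0.2] j [-0.1   0.26  0.34  1.91 -0.1   0.99  0.59] F [ 0.5 -0.4 -1.2] t 8.05
```

View pics/c3.png

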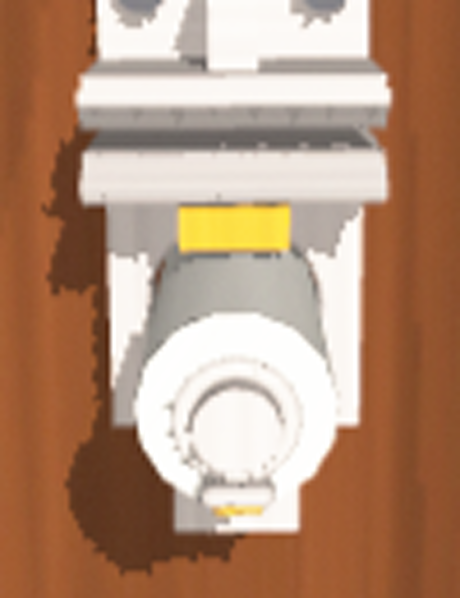

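```bash
cat > e.py <<'E'
from h import *
z=np.load("w3.npz"); im,d,K,R,t=[z[k] for k in("im","d","K","R","t")]
a=np.radians(17.3); ex=np.array([np.cos(a),np.sin(a)]); ey=np.array([-np.sin(a),np.cos(a)]); P0=np.array([.507,-.124])
def ray(cu,cv,h):
    u,v=265+(cu+.5)/4.6-.5,150+(cv+.5)/4.6-.5
    r=R@np.array([(u-K[0,2])/K[0,0],(v-K[1,2])/K[1,1],1]); return t+r*(h-t[2])/r[2]
for n,u,v,h in(("fix lip",233,102,.0735),("fix face",233,128,.0645),("spr lip",233,150,.0735),("lipL",80,150,.0735),("lipR",389,150,.0735),("post top",237,412,.115),("bezel",238,495,.121),("postL",136,412,.115),("postR",337,412,.115)):
    w=ray(u,v,h); q=w[:2]-P0; print(n,w.round(4),"fixture rel post x,y mm",(q@ex*1000).round(1),(q@ey*1000).round(1))
W=cloud(d,K,R,t)
for v in range(170,196,1):
    w=W[v,300:330]; print(v,((w[:,:2]-P0)@ey*1000).mean().round(1),(w[:,2].mean()*1000).round(1),end=" | ")
rows([.578,.26,.21],-18.3)
E
python3 e.py
```

```text
fix lip [ 0.4915 -0.0774  0.0735] fixture rel post x,y mm -0.9 49.1
fix face [ 0.4933 -0.0832  0.0645] fixture rel post x,y mm -0.9 43.0
spr lip [ 0.4942 -0.0862  0.0735] fixture rel post x,y mm -1.0 39.9
lipL [ 0.4658 -0.0948  0.0735] fixture rel post x,y mm -30.6 40.1
lipR [ 0.5232 -0.0774  0.0735] fixture rel post x,y mm 29.3 39.7
post top [ 0.5066 -0.1243  0.115 ] fixture rel post x,y mm -0.5 -0.2
bezel [ 0.5107 -0.137   0.121 ] fixture rel post x,y mm -0.4 -13.5
postL [ 0.4896 -0.1295  0.115 ] fixture rel post x,y mm -18.3 -0.1
postR [ 0.5235 -0.1192  0.115 ] fixture rel post x,y mm 17.2 -0.3
170 50.7 73.9 | 171 49.9 74.6 | 172 49.1 75.2 | 173 48.0 73.4 | 174 47.0 71.9 | 175 47.1 80.3 | 176 46.1 79.0 | 177 45.0 77.2 | 178 38.5 34.1 | 179 38.6 42.1 | 180 38.5 48.9 | 181 40.0 66.5 | 182 40.1 73.1 | 183 38.4 67.6 | 184 37.5 68.1 | 185 36.8 69.4 | 186 36.1 70.4 | 187 35.3 71.6 | 188 34.6 72.4 | 189 33.9 73.8 | 190 33.2 75.1 | 191 32.2 74.7 | 192 31.2 74.1 | 193 28.9 66.1 | 194 27.4 62.7 | 195 26.8 64.6 | tcp [ 0.5064 -0.1241  0.1913] shift cm [34.6  18.15 -1.87] turn [-0.   0.  35.4] j [-0.1   0.26  0.34  1.91 -0.1   0.99  0.59] F [ 0.5 -0.4 -1.2] t 8.05
```

```bash
python3 -m handwheel '[[[1,20,11.2,-1,0,0,0],[1,20,11.2,-1,0,0,0],[1,20,11.2,-1,0,0,0],[1,20,11.2,-1,0,0,0],[1,20,11.2,-1,0,0,0]]]' 
python3 -m handwheel '[[[1,13.8,7.8,0,0,0,8],[1,13.8,7.8,0,0,0,16],[1,13.8,7.8,0,0,0,24],[1,13.8,7.8,0,0,0,35],[1,13.8,7.8,0,0,0,35]]]'
python3 d.py w4 blade_grip blade_tip scraper_center
python3 -c "
from h import *
rows([.5873,.2552,.19],-18.3)
z=np.load('w4.npz'); W=cloud(z['d'],z['K'],z['R'],z['t'])
m=(W[...,2]>.105)&(W[...,2]<.122)&(np.hypot(W[...,0]-.5873,W[...,1]-.2552)<.03); c=(W[m][:,:2]*1000).astype(np.float32)
print(m.sum(),W[m].mean(0),cv2.minAreaRect(c))
cv2.imwrite('pics/c4.png',cv2.resize(z['im'][150:310,220:420],None,fx=3.5,fy=3.5))"
```

```text
clock: 8.55
ee_pos: [0.5546, 0.1055, 0.2016]
tcp_rot: [-0.0, 0.592, 0.806, 0.001]
contact_force: [-0.2, 0.1, -0.3]
width: 0.0915
finger_force: 0.0
clock: 9.05
ee_pos: [0.5873, 0.2593, 0.2006]
tcp_rot: [-0.0, 0.808, 0.589, -0.0]
contact_force: [-0.3, -1.0, -0.3]
width: 0.0919
finger_force: 0.0
blade_grip 0.75 [0.523  0.3924 0.0064] [219. 108.]
blade_grip 0.65 [0.5909 0.2584 0.0899] [320. 227.]
blade_tip 0.77 [0.6008 0.437  0.0096] [274.  35.]
scraper_center 0.75 [0.5688 0.1996 0.0645] [317. 279.]
350 500
tcp [0.588  0.2545 0.2012] shift cm [-38.51   3.84  12.04] turn [ -0.    0.  -35.1] j [-0.66  0.46  0.29  1.6  -0.14  1.1  -0.65] F [-0.6 -0.5 -0.3] t 9.25
tcp [0.588  0.2545 0.2012] shift cm [ 0.04 -0.09  1.12] turn [-0.   0.   0.5] j [-0.66  0.46  0.29  1.6  -0.14  1.1  -0.65] F [-0.6 -0.5 -0.3] t 9.25
697 [0.5888718  0.25839749 0.11433381] ((588.3317260742188, 256.9061279296875), (16.547922134399414, 29.090435028076172), 71.7271499633789)
```

View pics/c4.png

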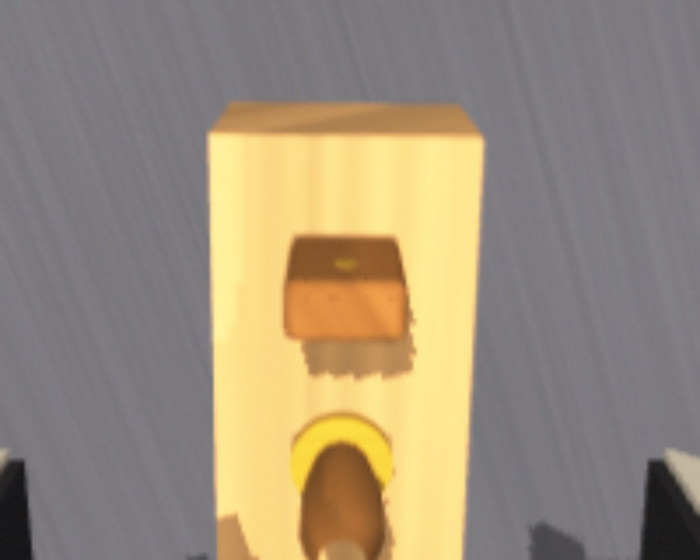

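The brown rectangular handle (crop 347,290) is 29 x 16.5 mm with its long side at azimuth -18°. The round scraper at (342,490) sits clear of the finger line. Descending to grasp.

```bash
python3 -m handwheel '[[[1,0.25,0,4,0,0,0.5],[1,0.25,0,8,0,0,0.5],[1,0.25,0,10.5,0,0,0.5],[1,0.25,0,12,0,0,0.5],[1,0.25,0,12.5,0,0,0.5]]]' 
python3 -m handwheel '[[[0.2,0,0,0,0,0,0],[0.2,0,0,0,0,0,0],[0.2,0,0,0,0,0,0],[0.2,0,0,0,0,0,0],[0.2,0,0,0,0,0,0]]]' 40
python3 -m handwheel '[[[0.2,0,0,0,0,0,0],[0.2,0,0,0,0,0,0],[0.2,0,0,0,0,0,0],[0.2,0,0,0,0,0,0],[0.2,0,0,0,0,0,0]]]' 40
```

```text
clock: 9.75
ee_pos: [0.5881, 0.2562, 0.0749]
tcp_rot: [-0.0, 0.811, 0.585, -0.001]
contact_force: [-0.1, 0.2, -0.1]
width: 0.0917
finger_force: 0.0
clock: 10.25
ee_pos: [0.5893, 0.2576, 0.0772]
tcp_rot: [0.0, 0.811, 0.586, 0.001]
contact_force: [0.7, -0.0, -0.5]
width: 0.0561
finger_force: 0.0
clock: 10.75
ee_pos: [0.5888, 0.2573, 0.0764]
tcp_rot: [-0.0, 0.811, 0.586, -0.0]
contact_force: [-0.5, -0.2, 0.4]
width: 0.0297
finger_force: 40.0
```

```bash
python3 -m handwheel '[[[0.2,0,0,-2,0,0,0],[0.2,0,0,-5,0,0,0],[0.2,0,0,-9,0,0,0],[0.2,0,0,-13.5,0,0,0],[0.2,0,0,-13.9,0,0,0]]]'
cat > g.py <<'E'
from h import *
import sys
a=np.radians(17.3); ex=np.array([np.cos(a),np.sin(a)]); ey=np.array([-np.sin(a),np.cos(a)]); P0=np.array([.507,-.124])
x,y,z=map(float,sys.argv[1:4])
p=np.array(get_state()["ee_pos"][:2])-P0; print("tcp fixture rel post mm",(p@ex*1000).round(1),(p@ey*1000).round(1))
rows([*(P0+ex*x/1000+ey*y/1000),z],17.3)
E
python3 g.py -0.7 40.5 .215
```

```text
clock: 11.25
ee_pos: [0.5927, 0.2586, 0.2222]
tcp_rot: [0.001, 0.811, 0.585, 0.005]
contact_force: [0.6, 0.0, -0.5]
width: 0.0293
finger_force: 40.0
tcp fixture rel post mm 195.6 339.8
tcp [0.5927 0.2586 0.2222] shift cm [-35.77   1.47   0.45] turn [  0.6  -0.3 -35.6] j [-0.67  0.45  0.3   1.57 -0.14  1.13 -0.66] F [ 0.6  0.  -0.5] t 11.25
```

```bash
python3 -m handwheel '[[[0.2,-2,0,0,0,0,0],[0.2,-6,0.2,0,0,0,-4],[0.2,-10,0.4,0,0,0,-8],[0.2,-14,0.6,0,0,0,-12],[0.2,-18,0.7,0,0,0,-16]]]' 
python3 g.py -0.7 40.5 .215
```

```text
clock: 11.75
ee_pos: [0.5379, 0.0826, 0.2147]
tcp_rot: [-0.0, 0.72, 0.694, -0.0]
contact_force: [0.7, -0.6, -0.4]
width: 0.0295
finger_force: 40.0
tcp fixture rel post mm 91.0 188.0
tcp [0.5379 0.0826 0.2147] shift cm [-16.96  -3.73  -0.02] turn [ -0.    0.  -19.4] j [-0.46  0.28  0.31  1.83 -0.09  1.05 -0.15] F [ 0.7 -0.6 -0.4] t 11.75
```

```bash
python3 -m handwheel '[[[0.2,-4,-0.9,0,0,0,-4],[0.2,-8,-1.8,0,0,0,-8],[0.2,-12,-2.7,0,0,0,-12],[0.2,-15,-3.4,0,0,0,-16],[0.2,-16.9,-3.7,0,0,0,-19.4]]]' >/dev/null
python3 -m handwheel '[[[0.2,0,0,0,0,0,0],[0.2,0,0,0,0,0,0],[0.2,0,0,0,0,0,0]]]'
python3 d.py w5 blade_tip clamp_plate fixed_plate 
python3 g.py -0.7 40.5 .155
```

```text
clock: 12.55
ee_pos: [0.4953, -0.0817, 0.2151]
tcp_rot: [-0.0, 0.594, 0.805, 0.0]
contact_force: [0.1, 1.1, -0.6]
width: 0.0296
finger_force: 40.0
blade_tip 0.96 [ 0.4975 -0.0806  0.1399] [319. 239.]
clamp_plate 0.74 [ 0.4943 -0.0895  0.0174] [313. 213.]
fixed_plate 0.92 [ 0.4956 -0.0794  0.0162] [317. 205.]
314 276
tcp [ 0.4954 -0.0821  0.2152] shift cm [-4.35 -0.12 13.42] turn [-0.  -0.  -0.1] j [-0.21  0.2   0.36  1.92 -0.08  1.03  0.49] F [ 0.6  0.3 -1.4] t 12.75
tcp fixture rel post mm 1.4 43.5
tcp [ 0.4954 -0.0821  0.2152] shift cm [-0.3  -0.2   6.02] turn [-0.  -0.  -0.1] j [-0.21  0.2   0.36  1.92 -0.08  1.03  0.49] F [ 0.6  0.3 -1.4] t 12.75
```

View pics/w5.png

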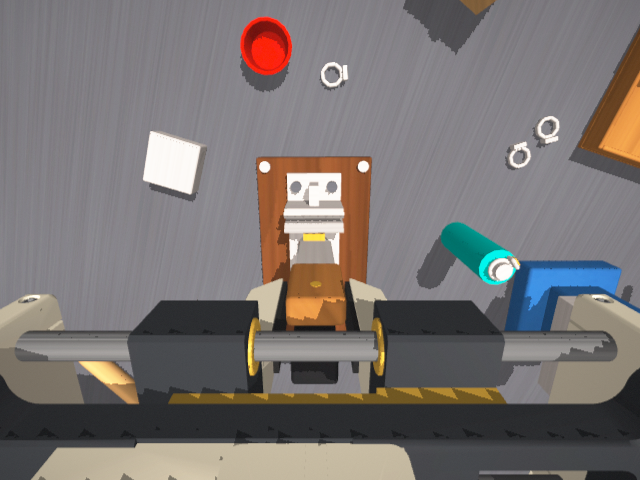

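The blade is held upright and square, handle at (315,297), gap at (314,217). Lowering to the lips.

```bash
python3 -m handwheel '[[[0.2,-0.3,-0.2,2,0,0,0],[0.2,-0.3,-0.2,4,0,0,0],[0.2,-0.3,-0.2,5.5,0,0,0],[0.2,-0.3,-0.2,6.2,0,0,0],[0.2,-0.3,-0.2,6.2,0,0,0]]]' >/dev/null
python3 -m handwheel '[[[0.2,0,0,0,0,0,0],[0.2,0,0,0.3,0,0,0],[0.2,0,0,0.6,0,0,0],[0.2,0,0,0.9,0,0,0],[0.2,0,0,0.9,0,0,0]]]'
python3 d.py w6 blade_tip
python3 g.py -0.7 40.5 .125
python3 -c "
import numpy as np,cv2
z=np.load('w6.npz');cv2.imwrite('pics/c6.png',cv2.resize(z['im'][140:300,230:400],None,fx=3.5,fy=3.5,interpolation=cv2.INTER_CUBIC))"
```

```text
clock: 13.75
ee_pos: [0.4938, -0.0866, 0.1441]
tcp_rot: [-0.0, 0.594, 0.804, -0.0]
contact_force: [1.0, -0.2, -2.2]
width: 0.0293
finger_force: 40.0
blade_tip 0.76 [ 0.493  -0.0851  0.0687] [316. 237.]
318 312
tcp [ 0.494  -0.0866  0.1443] shift cm [-3.95  0.14  6.33] turn [-0.  -0.  -0.2] j [-0.18  0.29  0.35  2.   -0.13  0.88  0.54] F [-0.9  0.3 -1.3] t 13.85
tcp fixture rel post mm -1.3 39.5
tcp [ 0.494  -0.0866  0.1443] shift cm [0.1  0.06 1.93] turn [-0.  -0.  -0.2] j [-0.18  0.29  0.35  2.   -0.13  0.88  0.54] F [-0.9  0.3 -1.3] t 13.85
```

View pics/c6.png

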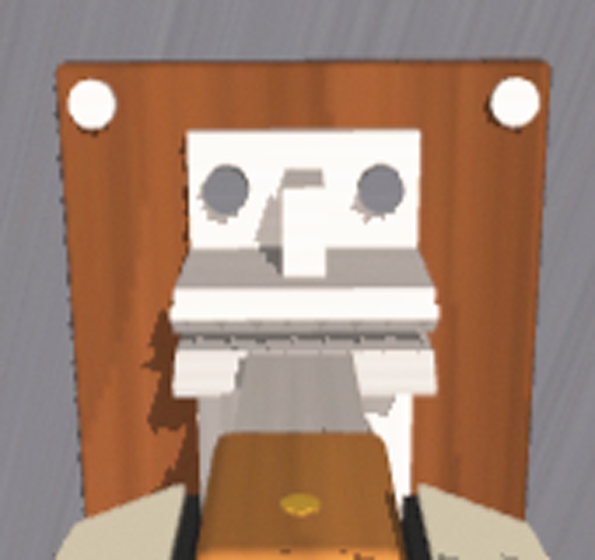

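Run:
```python
from h import *
z=np.load("w6.npz"); K,R,t=[z[k] for k in("K","R","t")]
a=np.radians(17.3); ey=np.array([-np.sin(a),np.cos(a)]); P0=np.array([.507,-.124])
for n,v,h in(("tip",352,.072),("fixlip",320,.0735),("fixface",334,.0645),("spr face top",350,.0645)):
    r=R@np.array([(316-K[0,2])/K[0,0],(140+v/3.5-.4-K[1,2])/K[1,1],1]); w=t+r*(h-t[2])/r[2]; print(n,((w[:2]-P0)@ey*1000).round(1))
```

```text
tip 40.1
fixlip 48.1
fixface 42.1
spr face top 38.1
```

```bash
python3 -m handwheel '[[[0.2,0.14,0,0,0,0,0],[0.2,0.14,0,0.2,0,0,0],[0.2,0.14,0,0.5,0,0,0],[0.2,0.14,0,0.8,0,0,0],[0.2,0.14,0,0.8,0,0,0]]]'
python3 g.py -0.7 40.5 .125
python3 -m handwheel '[[[0.2,0,0,0.2,0,0,0],[0.2,0,0,0.4,0,0,0],[0.2,0,0,0.6,0,0,0],[0.2,0,0,0.8,0,0,0],[0.2,0,0,0.8,0,0,0]]]'
python3 g.py -0.7 40.5 .125
```

```text
clock: 14.35
ee_pos: [0.4932, -0.0853, 0.1358]
tcp_rot: [-0.0, 0.594, 0.804, -0.0]
contact_force: [-0.2, -1.4, -0.8]
width: 0.0295
finger_force: 40.0
tcp fixture rel post mm -1.6 41.1
tcp [ 0.4932 -0.0853  0.1358] shift cm [-0.06  0.09  1.08] turn [-0.1 -0.  -0.2] j [-0.18  0.3   0.35  2.   -0.13  0.86  0.54] F [-0.2 -1.4 -0.8] t 14.35
clock: 14.85
ee_pos: [0.4935, -0.0852, 0.1281]
tcp_rot: [-0.0, 0.594, 0.804, -0.0]
contact_force: [0.7, 0.3, -0.2]
width: 0.0291
finger_force: 40.0
tcp fixture rel post mm -1.4 41.0
tcp [ 0.4935 -0.0852  0.1281] shift cm [-0.05  0.07  0.31] turn [-0.  -0.  -0.2] j [-0.17  0.31  0.34  2.01 -0.14  0.84  0.55] F [ 0.7  0.3 -0.2] t 14.85
```

```bash
sed -i '$a F=np.array(get_state()["contact_force"]); print("F fixture x,y,z",(F[:2]@ex).round(1),(F[:2]@ey).round(1),F[2].round(1))' g.py
python3 -m handwheel '[[[0.2,0,0,0.2,0,0,0],[0.2,0,0,0.4,0,0,0],[0.2,0,0,0.6,0,0,0],[0.2,0,0,0.8,0,0,0],[0.2,0,0,0.8,0,0,0]]]' >/dev/null
python3 g.py -0.7 40.5 .105
python3 -m handwheel '[[[0.2,0,0,0.15,0,0,0],[0.2,0,0,0.3,0,0,0],[0.2,0,0,0.45,0,0,0],[0.2,0,0,0.6,0,0,0],[0.2,0,0,0.6,0,0,0]]]'>/dev/null
python3 g.py -0.7 40.5 .105
```

```text
tcp fixture rel post mm -1.4 41.1
tcp [ 0.4935 -0.0852  0.12  ] shift cm [-0.06  0.07  1.5 ] turn [-0.  -0.  -0.2] j [-0.17  0.32  0.34  2.02 -0.15  0.82  0.55] F [ 0.1  0.3 -1.3] t 15.35
F fixture x,y,z 0.2 0.3 -1.3
tcp fixture rel post mm -1.3 41.0
tcp [ 0.4936 -0.0852  0.1142] shift cm [-0.05  0.06  0.92] turn [-0.  -0.  -0.2] j [-0.17  0.33  0.34  2.02 -0.15  0.81  0.56] F [-0.2  0.8 -2.3] t 15.85
F fixture x,y,z 0.1 0.8 -2.3
```

```bash
python3 -m handwheel '[[[0.2,0,0,0.1,0,0,0],[0.2,0,0,0.2,0,0,0],[0.2,0,0,0.3,0,0,0],[0.2,0,0,0.4,0,0,0],[0.2,0,0,0.4,0,0,0]]]' >/dev/null
python3 g.py -0.7 40.5 .105
python3 -m handwheel '[[[0.2,0,0,0.1,0,0,0],[0.2,0,0,0.2,0,0,0],[0.2,0,0,0.3,0,0,0],[0.2,0,0,0.3,0,0,0]]]'>/dev/null
python3 g.py -0.7 40.5 .105
```

```text
tcp fixture rel post mm -1.1 40.9
tcp [ 0.4938 -0.0853  0.1103] shift cm [-0.04  0.04  0.53] turn [ 0.   0.  -0.2] j [-0.17  0.34  0.34  2.02 -0.15  0.8   0.56] F [ 0.5  1.3 -1.8] t 16.35
F fixture x,y,z 0.9 1.1 -1.8
tcp fixture rel post mm -1.1 40.8
tcp [ 0.4938 -0.0854  0.1073] shift cm [-0.03  0.04  0.23] turn [ 0.   0.  -0.2] j [-0.17  0.34  0.34  2.03 -0.16  0.79  0.56] F [ 0.8 -0.4 -2.9] t 16.75
F fixture x,y,z 0.7 -0.6 -2.9
```

```bash
python3 -m handwheel '[[[0.2,0,0,0.1,0,0,0],[0.2,0,0,0.2,0,0,0],[0.2,0,0,0.3,0,0,0],[0.2,0,0,0.3,0,0,0]]]' >/dev/null
python3 g.py -0.7 40.5 .105
python3 -m handwheel '[[[0.2,0,0,0.1,0,0,0],[0.2,0,0,0.2,0,0,0],[0.2,0,0,0.2,0,0,0],[0.2,0,0,0.2,0,0,0]]]'>/dev/null
python3 g.py -0.7 40.5 .100
python3 d.py w7 blade_tip blade_grip clamp_plate fixed_plate
```

```text
tcp fixture rel post mm -1.1 40.8
tcp [ 0.4939 -0.0854  0.1044] shift cm [-0.03  0.04 -0.06] turn [ 0.   0.  -0.2] j [-0.16  0.35  0.33  2.03 -0.16  0.79  0.56] F [ 1.  -0.6  0.4] t 17.15
F fixture x,y,z 0.7 -0.9 0.4
tcp fixture rel post mm -0.9 40.7
tcp [ 0.494  -0.0854  0.1025] shift cm [-0.02  0.02  0.25] turn [ 0.   0.  -0.2] j [-0.16  0.35  0.33  2.03 -0.16  0.78  0.56] F [ 1.1 -0.2  1.4] t 17.55
F fixture x,y,z 1.0 -0.5 1.4
blade_grip 0.87 [ 0.498  -0.0862  0.1187] [323. 294.]
fixed_plate 0.64 [ 0.4938 -0.0775  0.0156] [318. 226.]
317 349
tcp [ 0.494  -0.0853  0.1025] shift cm [-4.08  0.11  2.15] turn [ 0.   0.  -0.2] j [-0.16  0.35  0.33  2.03 -0.16  0.78  0.56] F [ 1.1 -0.4  1.7] t 17.8
```

```bash
python3 -m handwheel '[[[0.2,0,0,0.08,0,0,0],[0.2,0,0,0.15,0,0,0],[0.2,0,0,0.15,0,0,0]]]' >/dev/null
python3 g.py -0.7 40.5 .100
python3 -m handwheel '[[[0.2,0,0,0.08,0,0,0],[0.2,0,0,0.15,0,0,0],[0.2,0,0,0.15,0,0,0]]]'>/dev/null
python3 g.py -0.7 40.5 .100
```

```text
tcp fixture rel post mm -1.0 40.7
tcp [ 0.4939 -0.0854  0.1009] shift cm [-0.02  0.03  0.09] turn [ 0.   0.  -0.2] j [-0.16  0.36  0.33  2.03 -0.16  0.78  0.56] F [ 1.  -0.5  2.6] t 18.1
F fixture x,y,z 0.8 -0.8 2.6
tcp fixture rel post mm -1.1 40.8
tcp [ 0.4938 -0.0854  0.0993] shift cm [-0.03  0.04 -0.07] turn [ 0.   0.  -0.2] j [-0.16  0.36  0.33  2.03 -0.16  0.78  0.57] F [ 1.6 -2.6  1.5] t 18.4
F fixture x,y,z 0.8 -3.0 1.5
```

```bash
python3 -m handwheel '[[[0.2,-0.03,0,0.08,0,0,0],[0.2,-0.03,0,0.15,0,0,0],[0.2,-0.03,0,0.15,0,0,0]]]' >/dev/null
python3 g.py -0.7 40.5 .100
python3 -m handwheel '[[[0.2,-0.02,0,0.08,0,0,0],[0.2,-0.02,0,0.12,0,0,0],[0.2,-0.02,0,0.12,0,0,0]]]'>/dev/null
python3 g.py -0.7 40.5 .100
```

```text
tcp fixture rel post mm -1.1 40.6
tcp [ 0.4939 -0.0856  0.098 ] shift cm [-0.01  0.04 -0.2 ] turn [ 0.  -0.  -0.2] j [-0.16  0.36  0.33  2.03 -0.16  0.77  0.57] F [ 0.5 -0.7  4.8] t 18.7
F fixture x,y,z 0.3 -0.8 4.8
tcp fixture rel post mm -1.0 40.4
tcp [ 0.494  -0.0857  0.0971] shift cm [ 0.01  0.03 -0.29] turn [ 0.  -0.  -0.2] j [-0.16  0.36  0.33  2.03 -0.17  0.77  0.57] F [-0.3 -1.   8.1] t 19.0
F fixture x,y,z -0.6 -0.8 8.1
```

```bash
python3 -m handwheel '[[[0.2,-0.01,0,0.04,0,0,0],[0.2,-0.01,0,0.07,0,0,0],[0.2,-0.01,0,0.07,0,0,0],[0.2,-0.01,0,0.07,0,0,0]]]' >/dev/null
python3 g.py -0.7 40.5 .100
python3 d.py w8 post_mark post_center blade_grip; for i in 1 2 3 ; do python3 -m handwheel '[[[0.2,0,0,0,0,0,0]]]' | grep -A0 contact; done; python3 g.py -0.7 40.5 .1
```

```text
tcp fixture rel post mm -0.9 40.3
tcp [ 0.4942 -0.0858  0.0967] shift cm [ 0.02  0.02 -0.33] turn [ 0.  -0.  -0.2] j [-0.16  0.36  0.33  2.03 -0.17  0.77  0.57] F [-1.9 -0.5  9.7] t 19.4
F fixture x,y,z -2.0 0.1 9.7
post_mark 0.81 [ 0.6806 -0.051   0.0548] [573. 281.]
post_center 0.61 [ 0.6726 -0.0673  0.0533] [551. 297.]
blade_grip 0.74 [ 0.4959 -0.0858  0.1124] [319. 291.]
317 355
tcp [ 0.4942 -0.0858  0.0967] shift cm [-4.03  0.1   1.57] turn [ 0.  -0.  -0.2] j [-0.16  0.36  0.33  2.03 -0.17  0.77  0.57] F [-1.3 -1.   9.8] t 19.6
contact_force: [-1.1, -0.6, 10.2]
contact_force: [-1.5, -0.7, 10.9]
contact_force: [-0.8, -0.9, 9.4]
tcp fixture rel post mm -0.9 40.3
tcp [ 0.4941 -0.0858  0.0967] shift cm [ 0.02  0.02 -0.33] turn [ 0.  -0.  -0.2] j [-0.16  0.36  0.33  2.03 -0.17  0.77  0.57] F [-0.8 -0.9  9.4] t 19.9
F fixture x,y,z -1.1 -0.6 9.4
```

```bash
python3 -m handwheel '[[[0.2,-0.01,0,0.03,0,0,0],[0.2,-0.01,0,0.06,0,0,0],[0.2,-0.01,0,0.06,0,0,0],[0.2,-0.01,0,0.06,0,0,0]]]' >/dev/null
python3 g.py -0.7 40.5 .100
python3 - <<'E'
from h import *
im,d,K,R,t=cam("side")
a=np.radians(17.3); ex=np.array([np.cos(a),np.sin(a)]); ey=np.array([-np.sin(a),np.cos(a)]); O=np.array([.498,-.0953])
for th in("post_mark","post_center","blade_tip","blade_grip","scraper_center"):
    for r in spot_point("side",th)[:3]:
        w=R@np.array(r["point"])+t; q=w[:2]-O; print(th,round(r["conf"],2),w.round(4),"fix",(q@ex).round(4),(q@ey).round(4))
cv2.imwrite("pics/s9.png",cv2.resize(im[100:230,300:440],None,fx=4.5,fy=4.5,interpolation=cv2.INTER_CUBIC))
E
```

```text
tcp fixture rel post mm -0.8 40.2
tcp [ 0.4943 -0.0858  0.0963] shift cm [ 0.03  0.01 -0.37] turn [ 0.  -0.  -0.2] j [-0.16  0.36  0.33  2.03 -0.17  0.77  0.57] F [-2.9 -0.5 12.5] t 20.3
F fixture x,y,z -3.0 0.3 12.5
post_mark 0.82 [ 0.682  -0.0516  0.0521] fix 0.1887 -0.0129
post_mark 0.51 [ 0.5104 -0.1453  0.059 ] fix -0.003 -0.0514
post_center 0.95 [ 0.6706 -0.0683  0.0562] fix 0.1728 -0.0256
post_center 0.71 [ 0.5032 -0.1231  0.0659] fix -0.0033 -0.0281
blade_tip 0.73 [ 0.4953 -0.0855  0.0242] fix 0.0003 0.0102
blade_tip 0.6 [0.5979 0.4332 0.0101] fix 0.2526 0.4749
blade_grip 0.77 [ 0.4969 -0.0908  0.1104] fix 0.0003 0.0047
blade_grip 0.74 [0.5243 0.3941 0.0054] fix 0.1707 0.4594
```

View pics/s9.png

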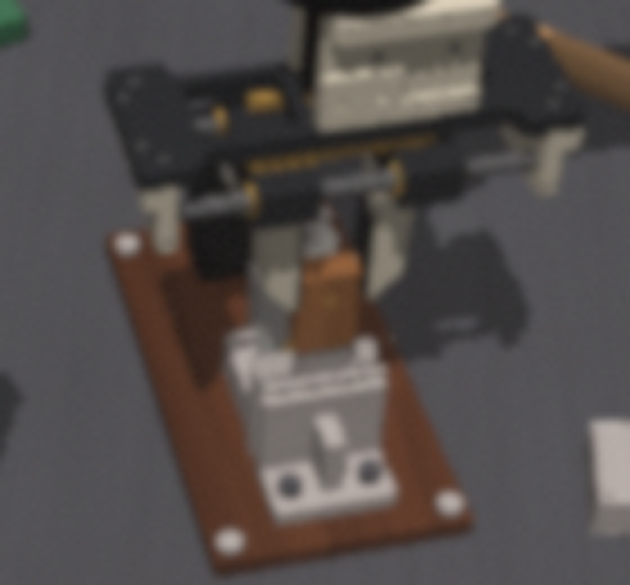

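```bash
python3 -c "
from cell import *
print(get_state()['contact_force'],get_state()['finger_force']); print(job_done())"
```

```text
[-1.41954347 -0.45827556 11.26279986] 40.013054609298706
the job is handed in; nothing more can be done
None
```

The job is handed in with no verdict returned: the post's mark faces the scanner, and the rectangular-handled blade is upright between the plates, still gripped at 40 N. It drags at roughly 12 to 14 N by the wrist reading plus blade weight; the post clamping is inferred from the rise in push force, not measured.

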